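# Set the pad clearance of a trike's disc brake through the wheel

### The job

A cargo trike's wheel lies on its stub axle on the bench, disc brake underneath. Turn the wheel until one of its openings stands over the brake calliper's round adjuster knob, reach down through it and turn the knob clockwise until you feel the pad just nip the brake disc, no harder, then back the knob off about an eighth of a turn so that the disc runs clear. Leave the loose things on the bench where they are.

Things in the scene. Friction and masses are not known exactly. Their poses are not given: they have to be found in the camera images.
- stand: Steel bench plate 170 x 150 x 10 mm, fixed, carrying the trike's grey knuckle, upright stub axle and aluminium brake calliper. Origin on the axle's line at bench height, z up. The knob's upright axis lies 72 mm from the axle towards this body's -x. The calliper's flat top, on which the knob stands, is 90 mm above the bench, 53 to 105 mm off the axle and 56 mm wide.
- wheel_centre (a point): Centre of the wheel, on the axle, about 116 mm above the bench. Wheel 380 mm across lying flat: black tyre 39 mm thick, grey rim (inside radius 137 mm), hub 52 mm across (top of its nut 146 mm above the bench), three straight grey spokes 120 degrees apart, 34 mm wide, 107 to 125 mm above the bench. Between spokes it is open down to the calliper and the steel brake disc (160 mm across).
- wheel (a joint): Turn of the wheel on its axle (rad), anticlockwise from above positive; at 0 one spoke lies straight over the knob, at +1.05 or -1.05 an opening is centred over it. Light friction (about 0.15 N m), stays where it is left.
- knob_top (a point): Centre of the top of the adjuster knob: black round fluted knob 30 mm in diameter, 14 mm high, upright axis, its top 104 mm above the bench, 3 mm below the spokes' undersides. At the start a spoke covers it.
- knob (a joint): Turn of the knob (rad) from its starting place; clockwise seen from above is positive and screws the brake pad under it down towards the disc, 1.27 mm per rad (8 mm a turn). About 0.05 N m of friction until the pad meets the disc, somewhere from 0.4 to 1.5 rad on (it differs each time and cannot be seen); from there the torque rises by about 0.5 N m and the pad's force by about 400 N per rad.
- wrench: Loose steel open-ended spanner, 170 mm long, lying flat beside the wheel; to be left alone.
- tyre_lever: Loose black plastic tyre lever, 135 mm long, lying flat; to be left alone.
- lube: Loose grey plastic bottle, 48 mm across and 130 mm high, upright; to be left alone.
- bolt_cup: Loose steel bowl, 66 mm across and 40 mm high; to be left alone.
Not all that is in view belongs to the job. Of the things that look like the stand, the larger one is meant.

How it is judged:
By the outcome, as a careful person would: the job done as asked, in the order asked, and still so for the second after the job is handed in, with the robot touching nothing.
It also fails if it takes over 64 s, if anything falls off the work surface, if the arm or the gripper's body presses on something with over 40 N, if the wrist force passes 120 N, or if a joint passes its speed limit or range.

### The arm

A 6-joint arm with a two-finger parallel gripper is mounted at the origin on the work surface. World frame = base frame: x ahead of the robot, y to its left, z up, the work surface at z = 0. Lengths are in m, angles in rad, forces in N, time in s.
With the tool pointing down it reaches from about 0.275 to 0.725 m from the base axis. Payload 5.6 kg.
Tool frame: the origin (TCP) lies at the very end of the fingers, on their centre line; the grasp point (between the pads) lies 19 mm behind it; z points along the fingers, y is the line along which they close (so a half turn about z gives the same grasp; the last joint's range is limited). The gripper opens to 85 mm and grips with 20 to 120 N. Pads are 22 mm wide; open, the fingers measure 114 mm over their backs; the gripper's body (76 mm by 85 mm) begins 54 mm behind the grasp point. The pads swing forward as they close: fully open they stand 13 mm farther back than shut.
Start: joints at [-0.938, 0.255, 0.108, 0, -1.424, -0.285], TCP at [0.187, -0.517, 0.231] pointing down, gripper open.
Joint ranges: [-2.95, 2.95], [-1.21, 1.97], [-1.09, 1.5], [-2.87, 1.71], [-2.94, -0.07], [-3.05, 3.05]. Speed limits (rad/s): [2.57, 2.57, 3.14, 3.14, 3.14, 3.14].

### API

Orientations are given as a unit quaternion [w, x, y, z].
In Python, from plant import ctrl, hand, kin, sensors, optics, order gives the robot as it stands. Calls block until the motion is done:
- ctrl.move_pose(position, orientation): joint-space move of the TCP to a pose.
- ctrl.move_linear(position, rotation=None, max_speed=0.15): straight line of the TCP; rotation=None keeps the orientation; max_speed is the mean speed in m/s.
- ctrl.goto_joints(angles): joint-space move.
- hand.open_jaws() and hand.grasp(effort=None): open the fingers fully, or close them until they stop; effort is the grip in N (None keeps the last).
- ctrl.hold(seconds).
- kin.inverse_kinematics(position, orientation): joint angles nearest the present ones, or None.
- sensors.sense(): the state.
- optics.grab_frame(name): name is "scene" or "top" or "wrist"; returns the picture (400x640x3 uint8, red, green, blue); there is no depth.
- optics.calibration(name): a dict with "fx", "fy", "cx", "cy" (pixels), "distortion" ([k1, k2, p1, p2, k3] as OpenCV has them; the pictures are not rectified), "view" (4x4, takes a point from world to camera coordinates). Camera axes: x right, y up, looking along -z (the intrinsics and any distortion apply to the point x, -y, -z); pixel columns grow to the right and rows downward; lengths in m; the calibration is good to about 2 mm. A picture is of the moment at which its call begins: read the wrist's pose just before it. calibration takes no time and is no camera call; for the wrist camera it gives the pose at the moment of the call.
A pose or a line that the arm cannot do raises ctrl.Unreachable and nothing moves.
- order.finish_job(): hands the job in; it is judged then, once.
The state is a dict: "t": time; "joint_positions": joint angles; "joint_velocities": joint speeds; "effort": joint torques, N m; "position": TCP position; "ee_rot": TCP orientation; "wrist_force": force on the tool from outside, world axes, zero at the start; "wrist_torque": the same for the moment, N m; "gripper_width": opening from 0.0 (shut) to 1.0 (fully open); "grip_force": force on a finger pad.
Only numpy, scipy, OpenCV 4.12 (cv2) and the standard library are available. Lean on these libraries where they do the work, as an engineer would, in place of code of your own. Each camera call takes 0.05 s, during which the arm holds its last target. There are 200 camera calls.

## Working session

There is one attempt and no reset: what is moved stays moved. The work goes in short steps, each a Python script; the robot and the scene stay as the last script left them, time stands still between calls to the robot, and variables do not carry over. Pictures are saved under pics/ and viewed, at most 10 in all, crops included, and the job is handed in when it is done.

```bash
ls; mkdir -p pics; python3 - <<'E'
from plant import *
import cv2,numpy as np
for n in("top","scene"):
    cv2.imwrite(f"pics/{n}0.png",optics.grab_frame(n)[:,:,::-1])
    print(n,optics.calibration(n))
s=sensors.sense();print(s)
E
```

```text
pics
top {'fx': 402.4925854614875, 'fy': 402.4925854614875, 'cx': 315.09245494559616, 'cy': 204.03240578002084, 'distortion': array([-0.03163005,  0.        ,  0.        ,  0.        ,  0.        ]), 'view': array([[-2.64197821e-02, -9.99641052e-01, -4.44552577e-03,
         7.04316993e-02],
       [ 9.77897075e-01, -2.67672884e-02,  2.07366399e-01,
        -5.29980450e-01],
       [-2.07410960e-01,  1.13130842e-03,  9.78253246e-01,
        -1.42122106e+00],
       [ 0.00000000e+00,  0.00000000e+00,  0.00000000e+00,
         1.00000000e+00]])}
scene {'fx': 365.4245760794071, 'fy': 365.4245760794071, 'cx': 316.05806473538223, 'cy': 200.87506823739025, 'distortion': array([-0.02720477,  0.        ,  0.        ,  0.        ,  0.        ]), 'view': array([[ 0.51791651,  0.85533898,  0.01255824, -0.31851447],
       [-0.69152213,  0.4099918 ,  0.59473008,  0.25462243],
       [ 0.50354705, -0.31670483,  0.80382736, -1.43318267],
       [ 0.        ,  0.        ,  0.        ,  1.        ]])}
{'t': 0.1, 'joint_positions': array([-9.38424655e-01,  2.55700551e-01,  1.07127416e-01, -4.26550227e-04,
       -1.42387647e+00, -2.84605749e-01]), 'joint_velocities': array([ 2.15118017e-03, -2.28346017e-03,  1.84679153e-03,  1.75405506e-03,
       -1.26422118e-03,  5.44549690e-05]), 'effort': array([-3.86912841e-03, -3.87604988e+01,  2.38471359e+01,  5.37792653e+00,
       -3.85458930e-03,  4.69982965e-06]), 'position': array([ 0.18734796, -0.51664394,  0.23047626]), 'ee_rot': array([-1.76699313e-04, -1.72977066e-01,  9.84925483e-01,  8.34630110e-04]), 'wrist_force': array([ 0.80450131, -0.02988591,  0.23640138]), 'wrist_torque': array([-0.02158033,  0.05142973, -0.03703863]), 'grip_force': 0.0, 'gripper_width': 1.0005376775762507}
```

View pics/top0.png

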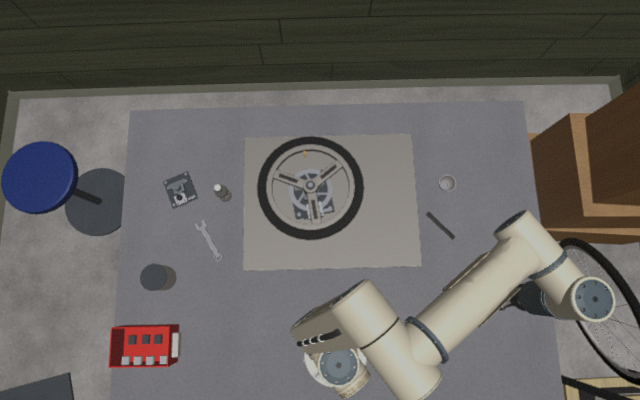

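View pics/scene0.png

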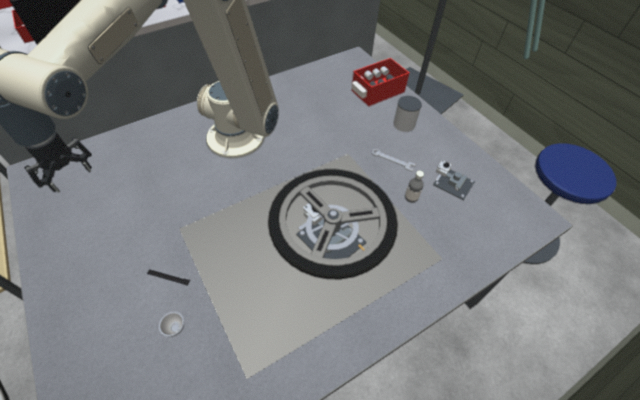

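The top view shows the wheel hub near (311,186), spokes towards about (315,222), (278,178) and (342,163). In the scene view the hub is near (333,215). I need enlarged crops to find the calliper.

```bash
python3 - <<'E'
import cv2,numpy as np
a=cv2.imread("pics/top0.png")[130:246,250:372];b=cv2.imread("pics/scene0.png")[162:282,262:402]
a=cv2.resize(a,None,fx=5,fy=5,interpolation=cv2.INTER_CUBIC);b=cv2.resize(b,None,fx=5,fy=5,interpolation=cv2.INTER_CUBIC)
cv2.imwrite("pics/a.png",a);cv2.imwrite("pics/b.png",b)
E
```

```text
(no output)
```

View pics/a.png

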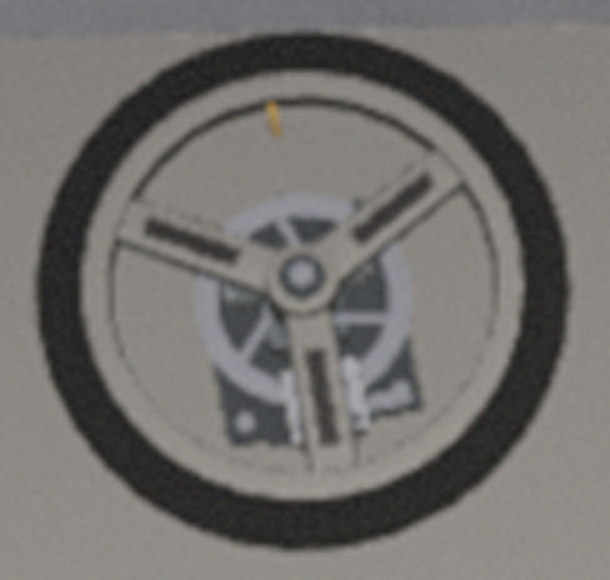

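View pics/b.png

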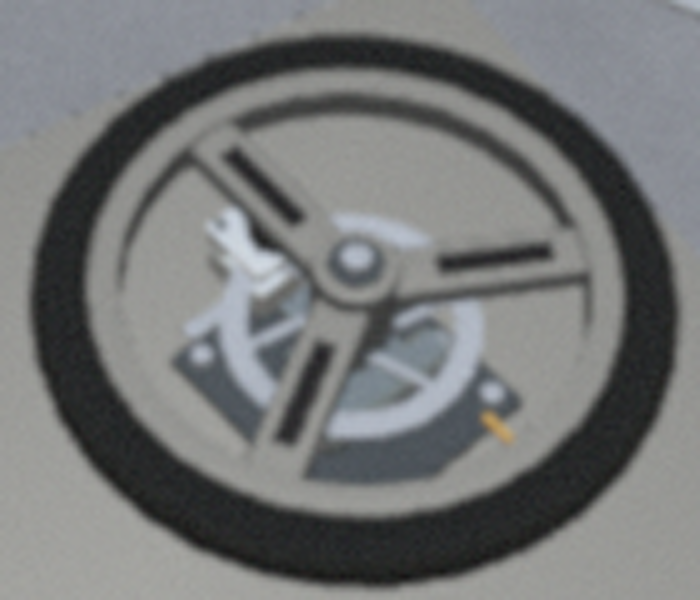

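The calliper is on the robot's side of the hub under the spoke. In the top crop the nut is at (303,275), the spoke end at (333,465) and the calliper edges at about x=290 and x=358, y=390. In the scene crop the nut is at (355,258) and the calliper at about (250,265).

```bash
python3 - <<'E'
from h import *
C=np.array([.5846,.0711]);r=.105
def P(a,z): a=np.radians(a);return np.r_[C+r*np.array([np.cos(a),np.sin(a)]),z]
for a in (40,114): 
  for k in (0,180):print(a,k,kin.inverse_kinematics(P(a,.112),down(np.radians(a+k))))
hand.grasp(20)
ctrl.move_pose(P(40,.20),down(np.radians(40)))
ctrl.move_linear(P(40,.112))
for a in np.arange(48,113,11).tolist()+[114.5]:
    ctrl.move_linear(P(a,.112),down(np.radians(a)),max_speed=.08)
    s=sensors.sense();print(a,s["t"],s["wrist_force"].round(1),s["position"].round(4))
ctrl.move_linear(P(111,.112),max_speed=.05)
ctrl.move_linear(P(111,.22),max_speed=.2)
cv2.imwrite("pics/top1.png",optics.grab_frame("top")[:,:,::-1])
hand.open_jaws()
K=np.array([.5137,.0586])
psi=np.radians(-80)  # tangential to knob radial dir (-170)
for y in(100,-80,80,260):print(y,kin.inverse_kinematics(np.r_[K,.2],down(np.radians(y))))
ctrl.move_pose([K[0]-.06,K[1]-.01,.28],down(np.radians(100)))
np.save("cal.npy",optics.calibration("wrist"),allow_pickle=True)
w=optics.grab_frame("wrist")[:,:,::-1];cv2.imwrite("pics/w1.png",w)
a=cv2.imread("pics/top1.png")[130:246,250:372];a=cv2.resize(a,(421,400))
cv2.imwrite("pics/m1.png",np.vstack([cv2.resize(a,(210,200)),np.zeros((1,210,3),np.uint8)]));
cv2.imwrite("pics/m1.png",np.hstack([w[:, :],np.vstack([cv2.resize(a,(160,152)),np.zeros((248,160,3),np.uint8)])]))
print(sensors.sense()["t"])
E
```

```text
40 0 [ 0.43474761  0.56207506  0.27186365  0.         -1.28058491 -2.87820857]
40 180 [ 0.43474761  0.56207506  0.27186365  0.         -1.28058491  0.26338409]
114 0 [ 0.57475024  0.35179623 -0.06678191  0.         -1.15221819 -1.72666754]
114 180 [ 0.57475024  0.35179623 -0.06678191  0.         -1.15221819  1.41492511]
48 4.7917 [-0.2  0.   1.1] [0.6555 0.1495 0.1135]
59 5.1917 [ 0.6  0.  -0.5] [0.639  0.1609 0.1124]
70 5.5917 [-0.6 -1.  -0.5] [0.6206 0.1696 0.1121]
81 5.9917 [-0.1  0.2  0.2] [0.6011 0.1746 0.112 ]
92 6.3917 [-0.7  0.7 -0.3] [0.581  0.1758 0.112 ]
103 6.7917 [ 0.4 -0.4 -1. ] [0.5611 0.1732 0.1119]
114.5 7.2083 [ 0.5 -0.7 -0.1] [0.5412 0.1665 0.1119]
100 [ 0.41683789  0.20179671 -0.04067703  0.         -1.32832258 -1.8131013 ]
-80 [ 0.41683789  0.20179671 -0.04067703  0.         -1.32832258  1.32849136]
80 [ 0.41683789  0.20179671 -0.04067703  0.         -1.32832258 -2.16216715]
260 [ 0.41683789  0.20179671 -0.04067703  0.         -1.32832258  0.97942551]
9.7583
```

View pics/m1.png

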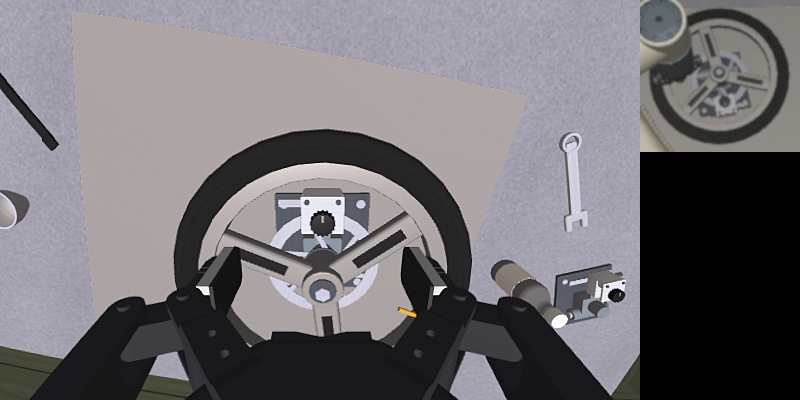

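The wrist view shows the opening centred over the knob, which is near (322,223), with the hub nut near (322,290). I'll crop for precision.

```bash
python3 - <<'E'
import cv2
cv2.imwrite("pics/wc.png",cv2.resize(cv2.imread("pics/w1.png")[180:310,260:400],None,fx=4.5,fy=4.5,interpolation=cv2.INTER_CUBIC))
E
```

```text
(no output)
```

View pics/wc.png

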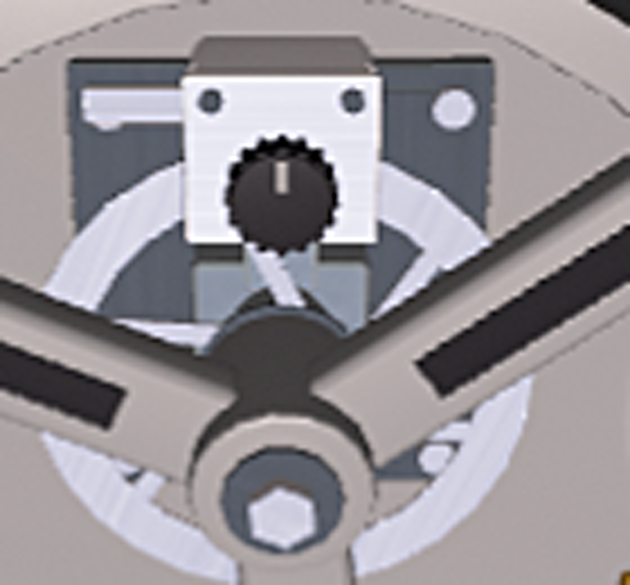

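Knob top is at crop (283,205) and the hub nut top at (282,518). The calliper top's corners are (185,75), (380,77), (378,240) and (188,240).

```bash
python3 - <<'E'
from h import *
W=np.load("cal.npy",allow_pickle=True).item()
t=lambda x,y:(260+(x+.5)/4.5-.5,180+(y+.5)/4.5-.5)
k=pt(W,t(283,205),.104);h=pt(W,t(282,518),.146);print(k,h,np.hypot(*(k-h)[:2]),np.degrees(np.arctan2(*(k-h)[1::-1])))
c=[pt(W,t(*p),.09) for p in((185,75),(380,77),(378,240),(188,240))]
for q in c:print(q)
m=sum(c)/4;d=m-h;print(m,np.hypot(*d[:2]),np.degrees(np.arctan2(d[1],d[0])))
e=c[0]-c[1];print("edge",np.degrees(np.arctan2(e[1],e[0])),np.linalg.norm(e))
for p in((330,368),(250,368)):pass
E
```

```text
[0.51348447 0.06208181 0.104     ] [0.58418131 0.07425335 0.146     ] 0.07173695127502817 -170.23142187463614
[0.48529277 0.02917029 0.09      ]
[0.4763176 0.0831742 0.09     ]
[0.52541813 0.09256336 0.09      ]
[0.5351325  0.03775197 0.09      ]
[0.50554025 0.06066495 0.09      ] 0.07980639562668161 -170.19665946177918
edge -80.56398279908602 0.05474464478372947
```

```bash
cat >> h.py <<'E'
def avg(n=10):
    a=[]
    for _ in range(n):
        ctrl.hold(.01); s=sensors.sense(); a.append(np.r_[s["wrist_force"],s["wrist_torque"]])
    a=np.array(a); return a.mean(0),a.std(0),s
E
python3 - <<'E'
from h import *
np.set_printoptions(precision=3,suppress=True)
K=[.5135,.0615]; q=down(np.radians(-76))
ctrl.move_pose(K+[.17],q)
m,sd,s=avg();print(m,sd)
ctrl.move_linear(K+[.0905],max_speed=.08)
m,sd,s=avg();print(m,sd,s["position"])
hand.grasp(40)
m,sd,s=avg();print(m,sd,s["position"],s["gripper_width"],s["grip_force"],s["joint_positions"],s["t"])
cv2.imwrite("pics/w2.png",optics.grab_frame("wrist")[:,:,::-1])
E
```

```text
[-0.152 -0.005 -0.213  0.004  0.019  0.001] [0.428 0.489 0.425 0.015 0.036 0.03 ]
[-0.19   0.175 -0.087  0.006 -0.012 -0.01 ] [0.456 0.63  0.401 0.028 0.03  0.026] [0.514 0.062 0.091]
[-0.059 -4.18   3.281 -1.462  0.041  0.036] [0.576 0.374 0.48  0.069 0.023 0.034] [0.514 0.061 0.091] 0.32675359882410615 39.52273964881897 [ 0.422  0.28  -0.231  0.001 -1.06   1.393] 14.4417
```

View pics/w2.png

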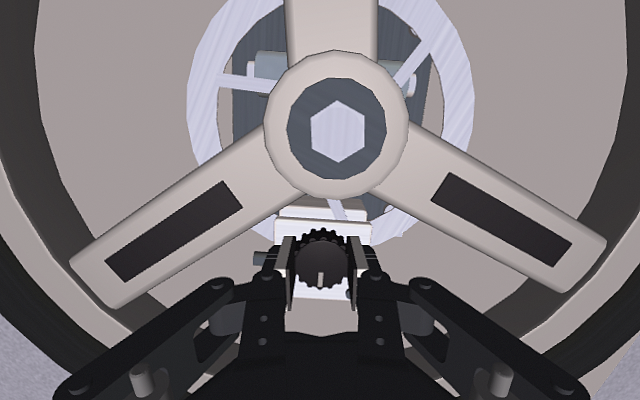

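The pads hold the knob squarely at (322,265) in the wrist view, clear of the spokes.

```bash
cat > turn.py <<'E'
from h import *
np.set_printoptions(precision=3,suppress=True)
q0=sensors.sense()["joint_positions"].copy(); np.save("q0.npy",q0)
log=[];base=None
d=0
for k in range(60):
    d+= .1 if d<.29 else .04
    q=q0.copy();q[5]-=d;ctrl.goto_joints(q)
    m,sd,s=avg(12); log.append(m[5])
    print(round(d,2),round(s["t"],2),m.round(3),round(q0[5]-s["joint_positions"][5],3))
    if d>.38:
        base=np.median(log[:5]); r=np.array(log[-2:])-base
        if (r[1]>.04 and r[0]>.02) or r[1]>.07: break
    if d>1.65: break
E
python3 turn.py
```

```text
0.1 14.84 [ 0.194 -3.839  2.315 -1.448 -0.114 -0.005] 0.098
0.2 15.19 [ 0.47  -5.089  2.264 -1.781 -0.22  -0.007] 0.198
0.3 15.54 [ 0.903 -5.777  2.117 -1.987 -0.269 -0.004] 0.298
0.34 15.89 [ 0.886 -6.123  2.251 -2.078 -0.281  0.002] 0.338
0.38 16.24 [ 1.031 -6.28   2.297 -2.175 -0.3   -0.025] 0.378
0.42 16.59 [ 0.841 -6.356  2.356 -2.26  -0.303 -0.013] 0.418
0.46 16.94 [ 0.944 -6.658  2.486 -2.35  -0.312 -0.014] 0.458
0.5 17.29 [ 0.741 -6.96   2.554 -2.409 -0.311 -0.015] 0.498
0.54 17.64 [ 0.787 -7.098  2.582 -2.499 -0.323 -0.014] 0.538
0.58 17.99 [ 0.644 -7.341  2.594 -2.554 -0.312 -0.01 ] 0.578
0.62 18.34 [ 0.884 -7.228  2.724 -2.64  -0.302 -0.02 ] 0.618
0.66 18.69 [ 0.666 -7.543  2.421 -2.717 -0.282  0.004] 0.658
0.7 19.04 [ 0.705 -7.823  2.218 -2.772 -0.261 -0.017] 0.698
0.74 19.39 [ 0.794 -8.215  2.547 -2.849 -0.232 -0.017] 0.738
0.78 19.74 [ 0.434 -8.312  2.37  -2.917 -0.206  0.004] 0.778
0.82 20.09 [ 0.52  -8.462  2.654 -2.986 -0.184  0.041] 0.818
0.86 20.44 [ 0.708 -8.76   2.835 -3.041 -0.162  0.068] 0.858
```

```bash
python3 - <<'E'
from h import *
m,sd,s=avg(30);print(m,s["t"],s["gripper_width"],s["position"])
a=optics.grab_frame("wrist")[:,:,::-1];cv2.imwrite("pics/w3.png",a)
b=cv2.imread("pics/w2.png")
f=lambda i:cv2.resize(i[210:340,240:400],(400,325))
cv2.imwrite("pics/cmp.png",np.hstack([f(b),f(a)]))
E
```

```text
[ 0.39106686 -8.71662173  2.88690199 -3.02938806 -0.15505897  0.04914548] 20.6917 0.3275635964188609 [0.51339833 0.05947458 0.09090905]
```

View pics/cmp.png

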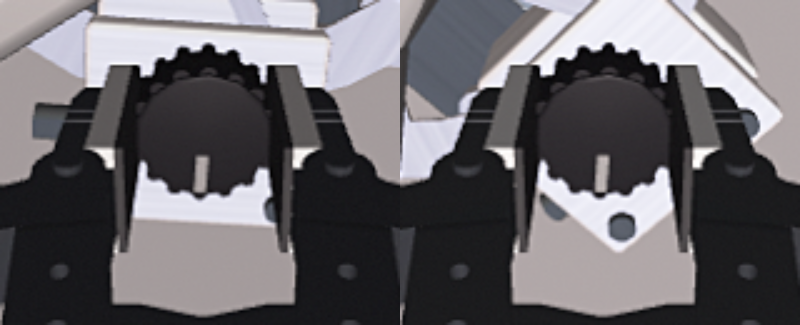

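The pointer holds still relative to the pads, so the knob turns with them without slipping. The torque step shows the pad has nipped (rise about 0.06 N m). Next: back off an eighth turn, release and lift.

```bash
python3 - <<'E'
from h import *
np.set_printoptions(precision=3,suppress=True)
q=np.load("q0.npy");q[5]-=.86-.80;ctrl.goto_joints(q)
m,sd,s=avg(15);print(m,s["joint_positions"],s["t"])
hand.open_jaws()
m,sd,s=avg();print(m,s["gripper_width"])
p=s["position"]
ctrl.move_linear([p[0],p[1],.20],max_speed=.1)
ctrl.move_pose([.4535,.0515,.28],down(np.radians(-80)))
m,sd,s=avg();print(m,s["t"])
w=optics.grab_frame("wrist")[:,:,::-1];cv2.imwrite("pics/w4.png",w)
E
```

```text
[ 0.263 -4.641  2.545 -1.645 -0.128  0.047] [ 0.422  0.28  -0.231  0.002 -1.06   1.332] 21.65
[-0.117  0.367 -0.132  0.019 -0.006  0.008] 1.0007419502232002
[ 0.184  0.222 -0.464  0.004 -0.005  0.003] 24.1333
```

View pics/w4.png

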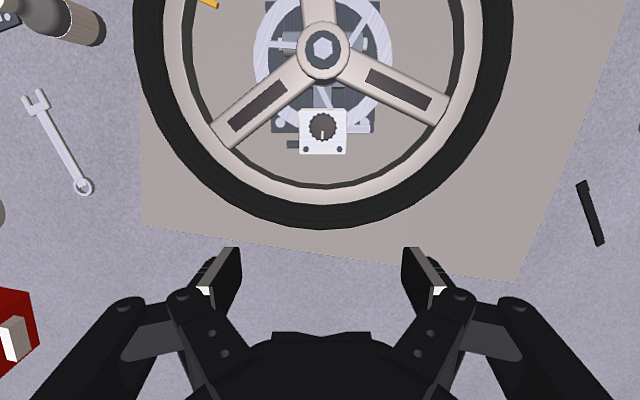

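The final view shows the knob at (322,125) standing free in the opening, its pointer near the starting direction, and the wheel still centred. The spanner and tyre lever show no sign of being disturbed. Handing in.

```bash
python3 -c "
from plant import *
print(order.finish_job())"
```

```text
the job is handed in; nothing more can be done
None
```

I turned the wheel so an opening stands over the knob, turned the knob clockwise about 0.86 rad until a torque rise of about 0.06 N m showed the pad nipping the disc, backed it off 0.80 rad (about an eighth turn), and handed the job in at about 24 s with the arm clear and the loose things left alone; no verdict came back.

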